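Zero the sample mill's click dial, back it off five clicks and lock it

ROBOT

A 6-joint arm with a two-finger parallel gripper is mounted at the origin on a cart in front of the work surface, level with it; the furniture and walls round the work are solid. World frame = base frame: x ahead of the robot, y to its left, z up, the work surface at z = 0. Lengths are in m, angles in rad, forces in N, time in s.
With the tool pointing down it reaches from about 0.4 to 0.825 m from the base axis. Payload 7 kg.
Tool frame: the origin (TCP) lies at the very end of the fingers, on their centre line; the grasp point (between the pads) lies 19 mm behind it; z points along the fingers, y is the direction in which the jaws open and shut (so a half turn about z gives the same grasp; the last joint's range is limited). The gripper opens to 88 mm and grips with 3 to 60 N. Pads are 19 mm wide; open, the fingers measure 130 mm over their backs; the gripper's body (78 mm by 193 mm) begins 47 mm behind the grasp point.
Start: joints at [-0.839, 0.359, 0.012, 0, -1.224, -0.288], TCP at [0.29, -0.61, 0.227] pointing down, gripper open.
Joint ranges: [-3.07, 3.07], [-1.43, 2.12], [-1.02, 1.25], [-3.03, 1.67], [-3.05, -0], [-3.03, 3.03]. Speed limits (rad/s): [2.39, 2.39, 3.01, 3.14, 3.14, 3.14].

INTERFACE

Orientations are given as [roll, pitch, yaw] about the fixed x, y, z axes, in that order (R = Rz(yaw) Ry(pitch) Rx(roll)).
In Python, from station import arm gives the robot as it stands.
- The arm moves only by the shell command python3 -m inch 'ROWS' [FORCE]. ROWS is text: rows parted by semicolons, each of 7 numbers parted by spaces: the closure, from 0 (fully open) to 1 (shut), then the shift along the tool's x, y, z each as a share of 300 mm, from -1 to 1, then the turn, a rotation vector about the tool's x, y, z each as a share of 60 degrees, from -1 to 1. In form: grip tx ty tz rx ry rz; .... A call has 1 to 12 rows; each row is the pose to reach, as a shift and turn from the pose commanded when the call began, along the tool's axes at that moment; what a row does not reach only later rows make up. A row lasts 1/10 s, in which the tool goes at most 50 mm and 8.59 degrees, less where a joint would pass 70% of its speed; a pose out of reach is approached as far as the arm can. A call with a number of a shift or a turn outside -1 to 1 is refused whole. A call with a gripper value outside its range is refused whole. The fingers move at their own pace and stop on an object; FORCE is the grip in N (left out, the last holds). Time passes only in rows, so rows that repeat a pose let the fingers close. It gives the time, the measured TCP pose, the force and the opening at its end, in the units of the state.
- arm.get_state(): the state, without advancing time (a new reading comes with each control period).
- arm.grab_frame(name): name is "scene" or "top" or "wrist"; returns a dict with "img" (480x640x3 uint8, red, green, blue), "range_z" (480x640 float32, m along the optical axis (not along the pixel's ray), 0 where there is no reading), "fx", "fy", "cx", "cy" (pixels), "extrinsics" (4x4, takes a point from world to camera coordinates); the wrist camera has in their place "tool_from_camera" (4x4, takes a point from camera to tool coordinates, whose origin is the TCP and whose axes are the flange's). Camera axes: x right, y up, looking along -z (the intrinsics and any distortion apply to the point x, -y, -z); pixel columns grow to the right and rows downward; lengths in m; the calibration is good to about 2 mm. A picture is of the moment at which its call begins: read the wrist's pose just before it.
- arm.job_done(): hands the job in, once; it reports no verdict.
The state is a dict: "t": time; "q": joint angles; "qd": joint speeds; "joint_efforts": joint torques, N m; "eef_pos": TCP position; "ee_rot": TCP orientation; "force": force on the tool from outside, world axes, zero at the start; "moment": the same for the moment, N m; "width": finger opening in m.
Only numpy, scipy, OpenCV 4.12 (cv2) and the standard library are available. Lean on these libraries where they do the work, as an engineer would, in place of code of your own. Each camera call takes 0.05 s, during which the arm holds its last target.

TASK

Set the disc gap of the little sample mill: turn the dial on its top clockwise until you feel the grinding discs touch at the stop, without forcing it, then turn it back exactly five clicks and swing the lock lever fully over so that the setting holds. Leave the cup standing under the spout, and disturb nothing else on the table.

Things in the scene. Friction and masses are not known exactly. Their poses are not given: they have to be found in the camera images.
- mill: Sample mill, a grey bench machine fixed to the table: base plate 168 x 126 mm, top at 12 mm; round grinding chamber 100 mm wide with the dial on top; spout in front (-x), cup below it; feed funnel behind, 70 mm wide at (88, 0) mm, rim at 145 mm; lug with the lock lever on the left (+y), top at 150 mm. Origin on the table under the dial's vertical axis; x to the mill's back, y to its left, z up.
- dial_grip (a point): Grip point of the dial, on its axis, 180 mm above the table; turns with the dial. x axis along the bar grip to the end with the black line, z up. The bar, 54 mm long, 13 mm thick, stands from 157 to 187 mm above the table across a knurled disc 68 mm wide, top at 157 mm. Clockwise seen from above closes the mill. At the start it rests 3 to 7 clicks from the stop.
- dial: The dial: origin on its axis, 100 mm above the table, axes as dial_grip. 24 clicks a turn (15 degrees each), 0.1 to 0.25 N m each; let go between notches it slips into the nearest. The stop, where the discs touch, is a notch too (click 0); it lies at another angle every time (wear), the ticks do not show it. There the torque jumps to 0.4 N m, then grows 2.4 N m/rad; 15 degrees on the discs spoil.
- disc_gap (a joint): Gap between the grinding discs inside the mill, m: 0 where they touch, 0.00002 (0.02 mm) more for each click of the dial anticlockwise, negative when they are pressed together. Five clicks are 0.0001. Readings of it are far too coarse to set the dial by.
- lock_lever (a joint): Lock lever, rad: 0 open (points to the mill's left, +y), 1.57 at its stop, fully over (points to the front, -x); turns anticlockwise seen from above about lever_pivot; starts between 0 and 0.25. In the last 0.4 rad it presses a brake pad on the dial's rim. Takes 0.06 N m, 0.1 N m at the end; stays where it is left.
- lever_pivot (a point): Vertical axis of the lock lever, 62 mm to the left (+y) of the dial's axis, 155 mm above the table; axes as the mill's.
- lever_knob (a point): Middle of the upright black knob at the free end of the lock lever, 55 mm from the pivot: a round knob 17 mm wide, standing from 154 to 180 mm above the table, this point at 168.5 mm. Its x axis points along the lever from the knob to the pivot.
- catch_cup: Small open steel cup, 54 mm wide at the rim, 46 mm high, standing loose on the mill's base plate under the spout. Origin at the centre of its underside, z up.
- spout (a point): Centre of the spout's mouth, 52 mm in front of the dial's axis and 70 mm above the table; the cup stands under it.
- tin: Closed sample tin, 55 mm wide, 50 mm high, loose on the table beside the indicator box; stays where it is. Origin under its middle.
- brush: Flat paint brush, 28 x 194 mm, 11 mm thick, loose near the table's front right; stays where it is. Origin under its middle.
- weight: Brass check weight, 31 mm wide, 49 mm high, loose in front of the indicator box; stays where it is. Origin under its middle.
- weight_small: Smaller brass check weight, 24 mm wide, 39 mm high, loose beside the other; stays where it is. Origin under its middle.
Things that resemble listed ones, but are neither listed nor needed, are in the scene too. Leave any pink look-alike of the catch_cup alone.

How it is judged:
By the outcome, as a careful person would: the job done as asked, in the order asked, and still so for the second after the job is handed in, with the robot touching nothing.
It also fails if it takes over 67 s, if anything falls off the work surface, if the arm or the gripper's body presses on something with over 40 N, if the wrist force passes 120 N, or if a joint passes its speed limit or range.

## Working session

There is one attempt and no reset: what is moved stays moved. The work goes in short steps, Python scripts to look and compute and a shell command to move; the robot and the scene stay as the last step left them, time stands still between calls to the robot, and variables do not carry over. Pictures are saved under pics/ and viewed, and the job is handed in when it is done.

```bash
ls; mkdir -p pics; python3 - <<'E'
from station import arm
import cv2,pickle
s=arm.get_state(); print({k:s[k] for k in s})
for n in("scene","top"):
    f=arm.grab_frame(n); pickle.dump(f,open(f"{n}0.pkl","wb")); cv2.imwrite(f"pics/{n}0.png",f["img"][:,:,::-1]); print(n,[k for k in f],f["fx"],f["fy"],f["cx"],f["cy"],f["extrinsics"])
E
```

```text
pics
{'t': 0.0, 'q': array([-8.38934985e-01,  3.59386635e-01,  1.10642724e-02, -3.61739538e-04,
       -1.22406796e+00, -2.88086460e-01]), 'qd': array([ 0.00044712,  0.00102452, -0.00156864,  0.00169557, -0.00023941,
       -0.00059443]), 'joint_efforts': array([ 1.26032542e-04, -5.82731152e+01,  2.93050522e+01,  6.99721053e+00,
        6.77369404e-03, -1.16172278e-04]), 'eef_pos': array([ 0.28958095, -0.60919792,  0.2256231 ]), 'ee_rot': array([ 3.13996772e+00, -1.26885926e-04, -2.69794087e+00]), 'force': array([ 0.31221741, -0.30567975,  0.42292932]), 'moment': array([0.01345743, 0.03784612, 0.02724899]), 'width': 0.08756344946994908}
scene ['img', 'range_z', 'fx', 'fy', 'cx', 'cy', 'extrinsics'] 514.9728336122987 514.9728336122987 313.9797464327376 241.97559926659784 [[-0.91042991 -0.41356856 -0.00885588  0.53472405]
 [ 0.24263691 -0.55123498  0.79829025 -0.25267346]
 [-0.33502942  0.72463856  0.60220781 -0.99640101]
 [ 0.          0.          0.          1.        ]]
top ['img', 'range_z', 'fx', 'fy', 'cx', 'cy', 'extrinsics'] 485.650951016719 485.650951016719 317.42376626204344 240.9343106755954 [[ 0.01713544 -0.99975863 -0.01375016 -0.02297644]
 [ 0.99419459  0.01557583  0.10646364 -0.62728689]
 [-0.10622378 -0.01549463  0.99422152 -1.0635489 ]
 [ 0.          0.          0.          1.        ]]
```

View pics/scene0.png

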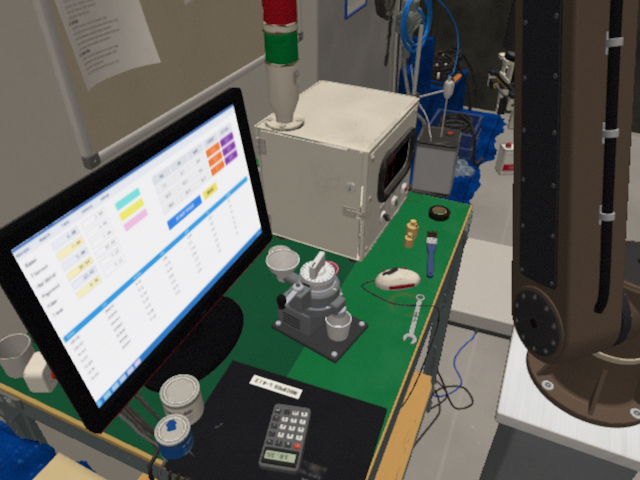

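View pics/top0.png

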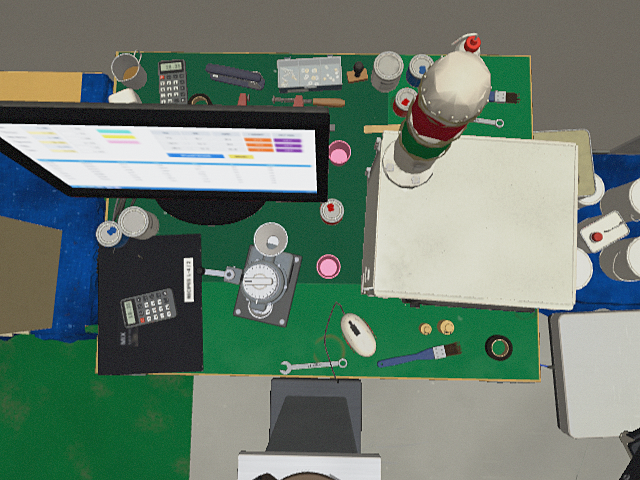

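```bash
cat > h.py <<'E'
import numpy as np,cv2,pickle
from scipy.spatial.transform import Rotation as R
def ray(f,u,v,T=None):
    d=np.array([(u-f["cx"])/f["fx"],-(v-f["cy"])/f["fy"],-1.0])
    E=np.linalg.inv(f["extrinsics"]) if T is None else T
    return E[:3,3],E[:3,:3]@d
def plane(f,u,v,z,T=None):
    o,d=ray(f,u,v,T); return o+d*(z-o[2])/d[2]
def proj(f,p,T=None):
    E=f["extrinsics"] if T is None else np.linalg.inv(T)
    c=E[:3,:3]@np.asarray(p,float)+E[:3,3]
    return f["cx"]+f["fx"]*c[0]/-c[2], f["cy"]-f["fy"]*c[1]/-c[2]
def depthpt(f,u,v,T=None):
    o,d=ray(f,u,v,T); return o+d*f["range_z"][int(round(v)),int(round(u))]
def wT(s,f):
    T=np.eye(4);T[:3,:3]=R.from_euler("xyz",s["ee_rot"]).as_matrix();T[:3,3]=s["eef_pos"]
    return T@f["tool_from_camera"]
E
python3 - <<'E'
from h import *
f=pickle.load(open("top0.pkl","rb"))
c=f["img"][215:335,185:315,::-1]
cv2.imwrite("pics/topc.png",cv2.resize(c,None,fx=5,fy=5,interpolation=cv2.INTER_CUBIC)[:600,:])
g=pickle.load(open("scene0.pkl","rb"))
c=g["img"][235:365,255:385,::-1]
cv2.imwrite("pics/scc.png",cv2.resize(c,None,fx=4.6,fy=4.6,interpolation=cv2.INTER_CUBIC))
for uv,z in[((264,282),.157),((270,238),.145),((200,272),.18)]: print(plane(f,*uv,z),depthpt(f,*uv))
E
```

```text
[0.53063135 0.09015751 0.157     ] [0.53004227 0.08654962 0.18610916]
[0.62013304 0.08201043 0.145     ] [0.62563721 0.08764692 0.0956009 ]
[0.54747301 0.21272055 0.18      ] [0.54735187 0.21191403 0.18314047]
```

View pics/topc.png

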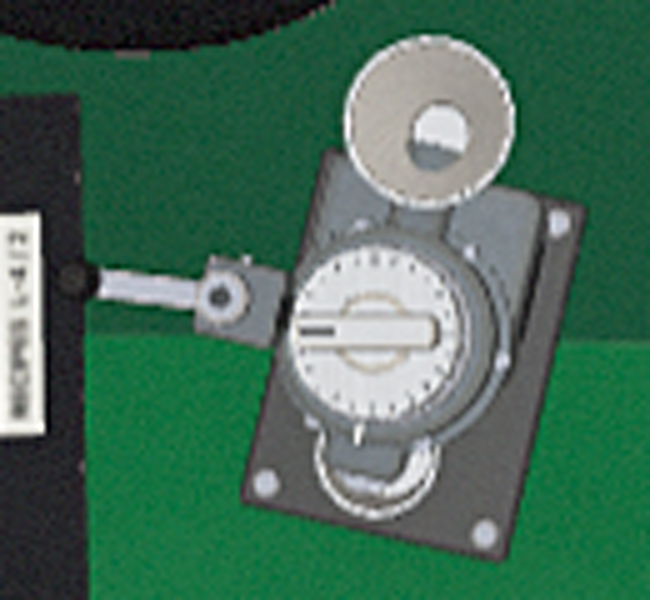

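View pics/scc.png

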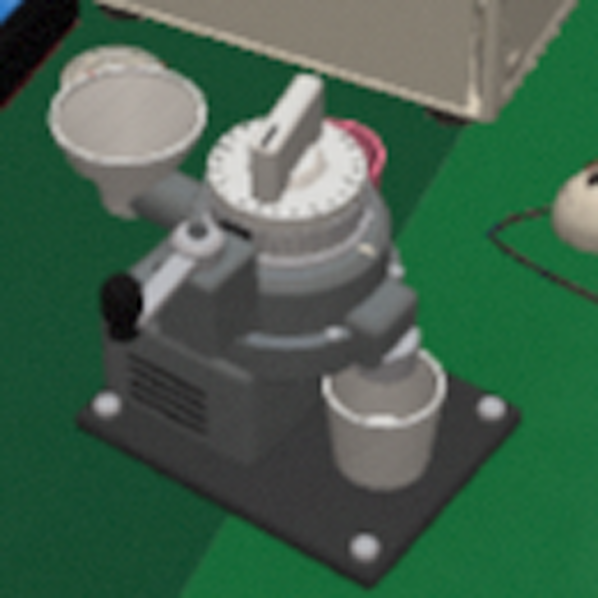

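```bash
python3 - <<'E'
from h import *
f=pickle.load(open("top0.pkl","rb"))
for n,uv in dict(boxFL=(366,290),boxFR=(572,302),boxBL=(385,140),monB=(320,190),monBl=(80,198),monTop=(320,118),monbase=(215,215)).items(): print(n,depthpt(f,*uv).round(3))
cr=lambda a,b:(185+a/5,215+b/5)
P={}
for n,(a,b),z in[("disc",(375,332),.157),("barL",(298,332),.187),("barR",(438,332),.187),("fun",(430,122),.145),("piv",(222,297),.16),("knob",(80,280),.18),("pl1",(330,152),.012),("pl2",(588,208),.012),("pl3",(503,560),.012),("pl4",(243,503),.012),("cup",(375,460),.058)]:
    P[n]=plane(f,*cr(a,b),z); print(n,P[n].round(4), depthpt(f,*cr(a,b)).round(4))
yaw=lambda v:np.degrees(np.arctan2(v[1],v[0]))
print(yaw(P["fun"]-P["disc"]),yaw(P["pl1"]-P["pl4"]),yaw(P["pl2"]-P["pl3"]),yaw(P["piv"]-P["disc"]),yaw(P["knob"]-P["piv"]),yaw(P["barL"]-P["barR"]))
m=(P["pl1"]+P["pl2"]+P["pl3"]+P["pl4"])/4;print(m,(P["barL"]+P["barR"])/2)
E
```

```text
boxFL [ 0.518 -0.11   0.18 ]
boxFR [ 0.503 -0.435  0.319]
boxBL [ 0.77  -0.129  0.323]
monB [ 0.715 -0.018  0.171]
monBl [ 0.733  0.574 -0.045]
monTop [ 0.761 -0.02   0.448]
monbase [0.686 0.226 0.015]
disc [0.5317 0.0982 0.157 ] [0.531  0.0941 0.1874]
barL [0.5305 0.1239 0.187 ] [0.5305 0.1238 0.1874]
barR [0.5315 0.0699 0.187 ] [0.5321 0.0731 0.157 ]
fun [0.6173 0.0799 0.145 ] [0.6224 0.0852 0.098 ]
piv [0.5445 0.1591 0.16  ] [0.5442 0.1578 0.1665]
knob [0.5495 0.2108 0.18  ] [0.5494 0.2106 0.1811]
pl1 [0.6171 0.1406 0.012 ] [0.6171 0.1405 0.0123]
pl2 [0.5932 0.0211 0.012 ] [0.5938 0.0214 0.0037]
pl3 [0.433  0.0563 0.012 ] [0.4323 0.057  0.002 ]
pl4 [0.4564 0.1751 0.012 ] [0.4559 0.1768 0.0028]
cup [0.4782 0.1096 0.058 ] [0.4796 0.1035 0.1048]
-12.037263667602579 -12.115962998692535 -12.398058093135319 78.15832324747217 84.49062458180094 90.96337614045274
[0.52490704 0.09824071 0.012     ] [0.5310003  0.09690068 0.187     ]
```

```bash
cat > to.py <<'E'
import sys
from h import *
from station import arm
def to(x,y,z,yawdeg,base=None):
    s=arm.get_state()
    p=s["eef_pos"];Rm=R.from_euler("xyz",s["ee_rot"])
    Rt=R.from_euler("xyz",[np.pi,0,np.radians(yawdeg)])
    sh=Rm.inv().apply(np.array([x,y,z])-p)/.3
    tr=np.degrees((Rm.inv()*Rt).as_rotvec())/60
    print("shift",sh.round(4),"turn",tr.round(4),"pos",p.round(4),"yaw",np.degrees(s["ee_rot"]).round(2),"q",s["q"].round(3),"M",s["moment"].round(3),"F",s["force"].round(2),"w",round(s["width"],4),"t",round(s["t"],2))
if __name__=="__main__": to(*map(float,sys.argv[1:5]))
E
python3 to.py 0.37 -0.40 0.36 -130; python3 to.py 0.5315 0.0975 0.30 -90
```

```text
shift [-0.5413  0.5155 -0.4469] turn [ 1.500e-03  2.000e-04 -4.096e-01] pos [ 0.2896 -0.6092  0.2257] yaw [ 1.7991e+02 -1.0000e-02 -1.5458e+02] q [-0.839  0.359  0.011 -0.    -1.224 -0.288] M [0.018 0.008 0.01 ] F [ 0.1  -0.64  0.23] w 0.0875 t 0.1
shift [-1.7395  1.7818 -0.2452] turn [ 1.4000e-03  7.0000e-04 -1.0763e+00] pos [ 0.2896 -0.6092  0.2257] yaw [ 1.7991e+02 -1.0000e-02 -1.5458e+02] q [-0.839  0.359  0.011 -0.    -1.224 -0.288] M [0.018 0.008 0.01 ] F [ 0.1  -0.64  0.23] w 0.0875 t 0.1
```

```bash
python3 -m inch '0 0 0 -0.2 0 0 0; 0 -0.1 0.1 -0.35 0 0 0; 0 -0.54 0.52 -0.45 0 0 -0.4; 0 -0.54 0.52 -0.45 0 0 -0.4; 0 -0.54 0.52 -0.45 0 0 -0.4; 0 -0.54 0.52 -0.45 0 0 -0.4; 0 -0.54 0.52 -0.45 0 0 -0.4; 0 -0.54 0.52 -0.45 0 0 -0.4'; python3 to.py 0.45 -0.18 0.36 -110
```

```text
t: 0.9
eef_pos: [0.3697, -0.3981, 0.3621]
ee_rot: [-3.141, 0.0, -2.276]
force: [0.0, -0.6, -1.5]
width: 0.0877
shift [-0.7269  0.2677  0.007 ] turn [-1.100e-03  2.000e-04 -3.404e-01] pos [ 0.3697 -0.3981  0.3621] yaw [-1.7994e+02  2.0000e-02 -1.3042e+02] q [-0.462  0.08  -0.046 -0.    -1.443 -0.244] M [-0.036  0.071 -0.035] F [ 0.   -0.64 -1.54] w 0.0877 t 0.9
```

```bash
python3 -m inch '0 -0.73 0.27 0 0 0 -0.34; 0 -0.73 0.27 0 0 0 -0.34; 0 -0.73 0.27 0 0 0 -0.34; 0 -0.73 0.27 0 0 0 -0.34; 0 -0.73 0.27 0 0 0 -0.34; 0 -0.73 0.27 0 0 0 -0.34; 0 -0.73 0.27 0 0 0 -0.34'; python3 to.py 0.5315 0.0975 0.30 -89
```

```text
t: 1.6
eef_pos: [0.4501, -0.1803, 0.3608]
ee_rot: [3.14, -0.001, -1.922]
force: [-1.1, 0.4, 0.1]
width: 0.0877
shift [-0.963   0.064   0.2022] turn [ 1.500e-03 -3.000e-04 -3.524e-01] pos [ 0.4501 -0.1803  0.3608] yaw [ 1.7991e+02 -4.0000e-02 -1.1014e+02] q [ 0.026 -0.023 -0.155  0.    -1.44  -0.377] M [-0.074  0.062  0.047] F [-1.15  0.44  0.1 ] w 0.0877 t 1.6
```

```bash
python3 -m inch '0 -0.96 0.06 0 0 0 -0.35; 0 -0.96 0.06 0 0 0 -0.35; 0 -0.96 0.06 0 0 0 -0.35; 0 -0.96 0.06 0.2 0 0 -0.35; 0 -0.96 0.06 0.2 0 0 -0.35; 0 -0.96 0.06 0.2 0 0 -0.35; 0 -0.96 0.06 0.2 0 0 -0.35; 0 -0.96 0.06 0.2 0 0 -0.35;0 -0.96 0.06 0.2 0 0 -0.35;0 -0.96 0.06 0.2 0 0 -0.35'; python3 - <<'E'
from h import *
from station import arm
s=arm.get_state(); f=arm.grab_frame("wrist"); pickle.dump((s,f),open("w1.pkl","wb")); cv2.imwrite("pics/w1.png",f["img"][:,:,::-1])
T=wT(s,f); print(T.round(3)); 
for n,p in dict(grip=(.5315,.0975,.187),disc=(.5315,.0975,.157),knob=(.5495,.2108,.18)).items(): print(n,proj(f,p,T))
E
```

```text
t: 2.6
eef_pos: [0.5327, 0.0949, 0.3023]
ee_rot: [-3.141, 0.0, -1.558]
force: [0.1, -0.7, -0.5]
width: 0.0874
[[-1.     0.012  0.003  0.534]
 [-0.012 -0.965 -0.26   0.025]
 [-0.001 -0.26   0.966  0.46 ]
 [ 0.     0.     0.     1.   ]]
grip (np.float64(314.5544714525106), np.float64(249.935483104027))
disc (np.float64(314.273008337928), np.float64(239.3755472703654))
knob (np.float64(288.0769880484048), np.float64(394.7615698041578))
```

View pics/w1.png

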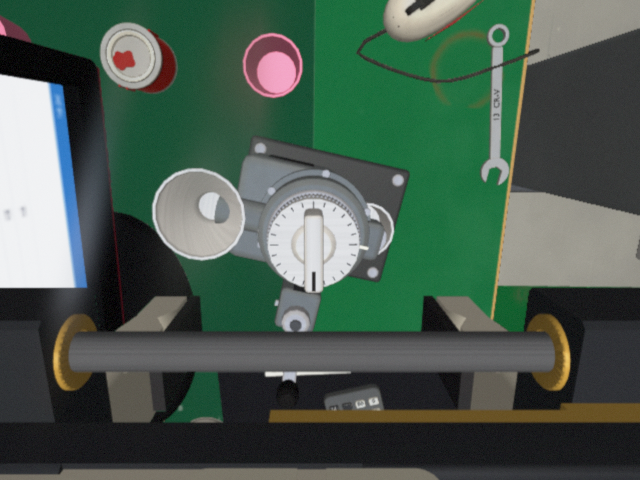

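```bash
python3 - <<'E'
from h import *
s,f=pickle.load(open("w1.pkl","rb"));T=wT(s,f)
c=f["img"][190:310,240:400,::-1]
cv2.imwrite("pics/w1c.png",cv2.resize(c,None,fx=5,fy=5,interpolation=cv2.INTER_CUBIC))
# points at bar top by depth
z=np.zeros((480,640));P=np.zeros((480,640,3))
for v in range(190,310):
    for u in range(240,400): P[v,u]=depthpt(f,u,v,T)
m=(P[...,2]>.178)&(P[...,2]<.197)
m&=np.hypot(P[...,0]-.5315,P[...,1]-.0975)<.035
q=P[m];print(len(q),q.mean(0),np.ptp(q,axis=0))
(cx,cy),(w,h),a=cv2.minAreaRect(np.argwhere(m)[:,::-1].astype(np.float32));print(cx,cy,w,h,a,plane(f,cx,cy,.187,T))
# pivot/knob
k=P[(P[...,2]>.15)&(P[...,2]<.162)];print(len(k),np.median(k[:,2]))
E
```

```text
1534 [0.53211252 0.09993874 0.18580337] [0.01342204 0.0533039  0.00982478]
313.5 253.0 78.0 19.0 90.0 [0.53216543 0.09959822 0.187     ]
4971 0.15642060441067684
```

View pics/w1c.png

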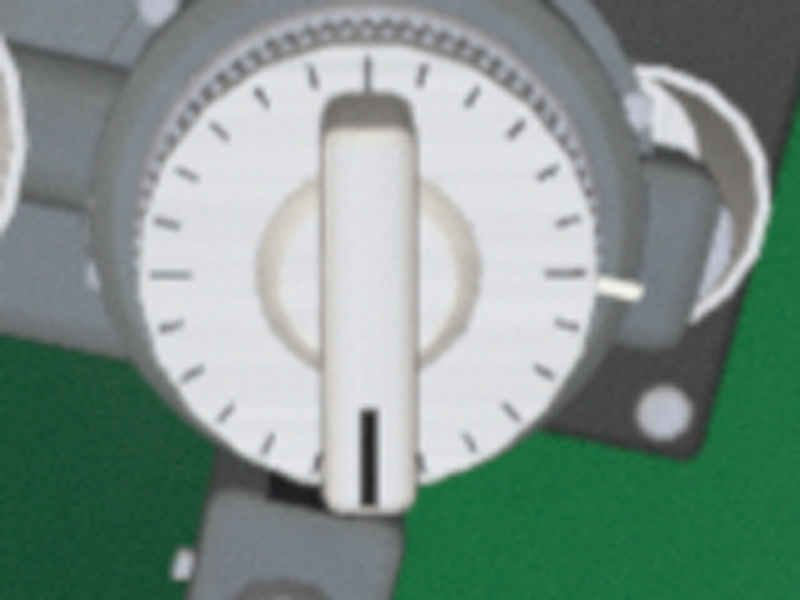

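```bash
python3 to.py 0.532 0.0985 0.163 -89.5
```

```text
shift [-0.0114  0.0026  0.4646] turn [-0.0012  0.0005  0.0036] pos [0.5327 0.095  0.3024] yaw [-1.7993e+02  3.0000e-02 -8.9290e+01] q [ 0.539  0.095 -0.161  0.    -1.314 -0.527] M [ 0.048  0.107 -0.002] F [-0.25 -0.3  -0.07] w 0.0876 t 2.65
```

```bash
python3 -m inch '0.5 -0.012 0.003 0.15 0 0 0; 0.55 -0.012 0.003 0.25 0 0 0; 0.55 -0.012 0.003 0.35 0 0 0; 0.55 -0.012 0.003 0.40 0 0 0; 0.55 -0.012 0.003 0.44 0 0 0; 0.55 -0.012 0.003 0.464 0 0 0; 0.55 -0.012 0.003 0.464 0 0 0; 0.55 -0.012 0.003 0.464 0 0 0' 20; python3 to.py 0.532 0.0985 0.163 -89.5
```

```text
t: 3.45
eef_pos: [0.5321, 0.1, 0.1632]
ee_rot: [-3.14, 0.0, -1.556]
force: [0.3, 0.2, 0.2]
width: 0.0397
shift [0.0052 0.0003 0.0007] turn [-0.0012  0.0004  0.0054] pos [0.5321 0.1    0.1632] yaw [-1.7993e+02  2.0000e-02 -8.9180e+01] q [ 0.548  0.191 -0.374  0.    -1.004 -0.534] M [-0.004  0.056 -0.034] F [0.31 0.18 0.17] w 0.0397 t 3.45
```

```bash
python3 -m inch '1 0.004 0 0 0 0 0.005; 1 0.004 0 0 0 0 0.005; 1 0.004 0 0 0 0 0.005; 1 0.004 0 0 0 0 0.005; 1 0.004 0 0 0 0 0.005; 1 0.004 0 0 0 0 0.005' 20; python3 to.py 0.532 0.0985 0.163 -89.5;python3 -m inch '1 0 0 0 0 0 0;1 0 0 0 0 0 0' 45; python3 to.py 0.532 0.0985 0.163 -89.5
```

```text
t: 4.05
eef_pos: [0.5316, 0.0988, 0.1626]
ee_rot: [-3.141, 0.0, -1.562]
force: [-1.1, 0.1, 2.2]
width: 0.0131
shift [ 0.0012 -0.0013 -0.0013] turn [-0.0003  0.0001  0.0004] pos [0.5316 0.0988 0.1626] yaw [-1.7998e+02  1.0000e-02 -8.9470e+01] q [ 0.547  0.191 -0.375  0.    -1.004 -0.537] M [-0.03   0.46  -0.064] F [-1.14  0.13  2.18] w 0.0131 t 4.05
t: 4.25
eef_pos: [0.5316, 0.0989, 0.1626]
ee_rot: [-3.141, 0.0, -1.561]
force: [-0.7, -0.9, 3.4]
width: 0.0127
shift [ 0.0012 -0.0013 -0.0013] turn [-0.0003  0.0001  0.0006] pos [0.5316 0.0989 0.1626] yaw [-179.98    0.    -89.46] q [ 0.547  0.191 -0.375  0.    -1.004 -0.537] M [ 0.032  0.531 -0.137] F [-0.75 -0.88  3.44] w 0.0127 t 4.25
```

```bash
cat > chk.py <<'E'
import sys
from station import arm
import numpy as np
s=arm.get_state();m=s["moment"]
print("CHK t%.2f yaw %.2f Mz %.3f M %s F %s pos %s w %.4f"%(s["t"],np.degrees(s["ee_rot"][2]),m[2],m.round(2),s["force"].round(1),s["eef_pos"].round(4),s["width"]))
sys.exit(1 if abs(m[2])>float(sys.argv[1]) else 0)
E
c(){ python3 chk.py $1; }
(python3 -m inch '1 0 0 0 0 0 0.05;1 0 0 0 0 0 0.05' && c .38 && python3 -m inch '1 0 0 0 0 0 0.05;1 0 0 0 0 0 0.05' && c .38 && python3 -m inch '1 0 0 0 0 0 0.05;1 0 0 0 0 0 0.05' && c .38 && python3 -m inch '1 0 0 0 0 0 0.05;1 0 0 0 0 0 0.05' && c .38 && python3 -m inch '1 0 0 0 0 0 0.05;1 0 0 0 0 0 0.05' && c .38) | grep CHK
```

```text
CHK t4.45 yaw -92.49 Mz 0.137 M [0.21 0.72 0.14] F [-1.6  1.2  4.1] pos [0.5315 0.0989 0.1626] w 0.0127
CHK t4.65 yaw -95.44 Mz 0.004 M [0.21 1.02 0.  ] F [-1.9  1.   4.8] pos [0.5315 0.0989 0.1626] w 0.0123
CHK t4.85 yaw -98.43 Mz 0.015 M [0.34 1.19 0.02] F [-2.4  1.4  5.8] pos [0.5314 0.0989 0.1626] w 0.0129
CHK t5.05 yaw -101.43 Mz -0.033 M [ 0.41  1.31 -0.03] F [-3.1  0.8  5.6] pos [0.5313 0.0989 0.1626] w 0.0127
CHK t5.25 yaw -104.43 Mz -0.200 M [ 0.37  1.51 -0.2 ] F [-3.5  1.1  6. ] pos [0.5312 0.0989 0.1626] w 0.0126
```

```bash

c(){ python3 chk.py $1; }
(python3 -m inch '1 0 0 0 0 0 0.05;1 0 0 0 0 0 0.05' && c .36 && python3 -m inch '1 0 0 0 0 0 0.05;1 0 0 0 0 0 0.05' && c .36 && python3 -m inch '1 0 0 0 0 0 0.05;1 0 0 0 0 0 0.05' && c .36 && python3 -m inch '1 0 0 0 0 0 0.05;1 0 0 0 0 0 0.05' && c .36 && python3 -m inch '1 0 0 0 0 0 0.05;1 0 0 0 0 0 0.05' && c .36) | grep CHK
```

```text
CHK t5.45 yaw -107.42 Mz 0.117 M [0.56 1.62 0.12] F [-4.2  0.9  5.8] pos [0.5312 0.0989 0.1626] w 0.0128
CHK t5.65 yaw -110.43 Mz 0.062 M [0.61 1.84 0.06] F [-5.2  0.6  8.1] pos [0.5311 0.0989 0.1625] w 0.0126
CHK t5.85 yaw -113.43 Mz -0.047 M [ 0.76  1.92 -0.05] F [-4.5  2.3  7. ] pos [0.531  0.099  0.1626] w 0.0130
CHK t6.05 yaw -116.44 Mz -0.045 M [ 0.76  2.08 -0.04] F [-4.9  2.2  7.4] pos [0.5309 0.099  0.1625] w 0.0128
CHK t6.25 yaw -119.44 Mz -0.156 M [ 0.9   2.2  -0.16] F [-4.7  2.3  8.3] pos [0.5308 0.099  0.1625] w 0.0126
```

```bash

c(){ python3 chk.py $1; }
(python3 -m inch '1 0 0 0 0 0 0.05;1 0 0 0 0 0 0.05' && c .36 && python3 -m inch '1 0 0 0 0 0 0.05;1 0 0 0 0 0 0.05' && c .36 && python3 -m inch '1 0 0 0 0 0 0.05;1 0 0 0 0 0 0.05' && c .36 && python3 -m inch '1 0 0 0 0 0 0.05;1 0 0 0 0 0 0.05' && c .36 && python3 -m inch '1 0 0 0 0 0 0.05;1 0 0 0 0 0 0.05' && c .36) | grep CHK
```

```text
CHK t6.45 yaw -122.42 Mz 0.120 M [1.04 2.36 0.12] F [-5.5  1.8  7.2] pos [0.5308 0.0991 0.1626] w 0.0126
CHK t6.65 yaw -125.43 Mz 0.038 M [1.12 2.51 0.04] F [-5.8  2.2  8.1] pos [0.5308 0.0991 0.1625] w 0.0126
CHK t6.85 yaw -128.43 Mz -0.003 M [ 1.24  2.61 -0.  ] F [-6.6  2.4  8.9] pos [0.5307 0.0991 0.1625] w 0.0129
CHK t7.05 yaw -131.43 Mz -0.048 M [ 1.41  2.74 -0.05] F [-6.3  3.3  8.8] pos [0.5306 0.0992 0.1625] w 0.0124
CHK t7.25 yaw -134.44 Mz -0.155 M [ 1.47  2.84 -0.16] F [-8.2  3.6  8.9] pos [0.5306 0.0992 0.1626] w 0.0124
```

```bash

c(){ python3 chk.py $1; }
(python3 -m inch '1 0.0015 0.0033 -0.001 0 0 0.05;1 0.0015 0.0033 -0.001 0 0 0.05' && c .36 && python3 -m inch '1 0 0 0 0 0 0.05;1 0 0 0 0 0 0.05' && c .36 && python3 -m inch '1 0 0 0 0 0 0.05;1 0 0 0 0 0 0.05' && c .36 && python3 -m inch '1 0 0 0 0 0 0.05;1 0 0 0 0 0 0.05' && c .36 && python3 -m inch '1 0 0 0 0 0 0.05;1 0 0 0 0 0 0.05' && c .36) | grep CHK
```

```text
CHK t7.45 yaw -137.39 Mz 0.114 M [0.87 1.25 0.11] F [-2.7  2.3  3.7] pos [0.5302 0.0994 0.1626] w 0.0124
CHK t7.65 yaw -140.38 Mz 0.005 M [1.26 1.61 0.01] F [-4.2  2.8  4.7] pos [0.5302 0.0994 0.1626] w 0.0127
CHK t7.85 yaw -143.39 Mz -0.064 M [ 1.38  1.75 -0.06] F [-5.1  2.5  5.3] pos [0.5302 0.0995 0.1626] w 0.0128
CHK t8.05 yaw -146.39 Mz -0.043 M [ 1.54  1.88 -0.04] F [-4.1  4.2  5.5] pos [0.5302 0.0996 0.1626] w 0.0128
CHK t8.25 yaw -149.39 Mz -0.111 M [ 1.62  1.95 -0.11] F [-3.8  4.   5.3] pos [0.5301 0.0996 0.1626] w 0.0127
```

```bash

c(){ python3 chk.py $1; }
(python3 -m inch '1 0 0 0 0 0 0.05;1 0 0 0 0 0 0.05' && c .3 && python3 -m inch '1 0 0 0 0 0 0.05;1 0 0 0 0 0 0.05' && c .3 && python3 -m inch '1 0 0 0 0 0 0.05;1 0 0 0 0 0 0.05' && c .3 && python3 -m inch '1 0 0 0 0 0 0.05;1 0 0 0 0 0 0.05' && c .3 && python3 -m inch '1 0 0 0 0 0 0.05;1 0 0 0 0 0 0.05' && c .3) | grep CHK
```

```text
CHK t8.45 yaw -152.37 Mz 0.175 M [1.83 2.09 0.17] F [-4.8  4.1  4.7] pos [0.5301 0.0997 0.1626] w 0.0126
CHK t8.65 yaw -155.38 Mz -0.014 M [ 1.99  2.15 -0.01] F [-5.6  3.8  6. ] pos [0.5301 0.0998 0.1626] w 0.0128
CHK t8.85 yaw -158.39 Mz -0.030 M [ 2.09  2.22 -0.03] F [-5.3  4.3  6.1] pos [0.53   0.0998 0.1626] w 0.0128
CHK t9.05 yaw -161.39 Mz -0.088 M [ 2.25  2.35 -0.09] F [-4.9  6.1  6.5] pos [0.53   0.0999 0.1625] w 0.0131
CHK t9.25 yaw -164.39 Mz -0.113 M [ 2.32  2.35 -0.11] F [-5.9  6.2  5.2] pos [0.53   0.0999 0.1626] w 0.0125
```

```bash

c(){ python3 chk.py $1; }
(python3 -m inch '1 0.0015 0.0032 0 0 0 0.05;1 0.0015 0.0032 0 0 0 0.05' && c .3 && python3 -m inch '1 0 0 0 0 0 0.05;1 0 0 0 0 0 0.05' && c .3 && python3 -m inch '1 0 0 0 0 0 0.05;1 0 0 0 0 0 0.05' && c .3 && python3 -m inch '1 0 0 0 0 0 0.05;1 0 0 0 0 0 0.05' && c .3 && python3 -m inch '1 0 0 0 0 0 0.05;1 0 0 0 0 0 0.05' && c .3) | grep CHK
```

```text
CHK t9.45 yaw -167.35 Mz 0.058 M [1.33 1.28 0.06] F [-3.8  3.7  4.5] pos [0.5298 0.1003 0.1626] w 0.0129
CHK t9.65 yaw -170.37 Mz 0.019 M [1.56 1.39 0.02] F [-3.3  3.6  3.3] pos [0.5298 0.1003 0.1626] w 0.0129
CHK t9.85 yaw -173.37 Mz 0.004 M [1.68 1.43 0.  ] F [-4.   4.7  3.2] pos [0.5298 0.1004 0.1626] w 0.0126
CHK t10.05 yaw -176.38 Mz -0.014 M [ 1.82  1.49 -0.01] F [-4.4  4.6  3.2] pos [0.5297 0.1005 0.1626] w 0.0127
CHK t10.25 yaw -179.38 Mz -0.072 M [ 1.97  1.58 -0.07] F [-3.2  4.7  2.9] pos [0.5297 0.1005 0.1626] w 0.0125
```

```bash

c(){ python3 chk.py $1; }
(python3 -m inch '1 0 0 0 0 0 0.05;1 0 0 0 0 0 0.05' && c .3 && python3 -m inch '1 0 0 0 0 0 0.03;1 0 0 0 0 0 0.03' && c .3 && python3 -m inch '1 0 0 0 0 0 0.03;1 0 0 0 0 0 0.03' && c .3 ) | grep CHK
```

```text
CHK t10.45 yaw 177.65 Mz 0.239 M [2.13 1.63 0.24] F [-3.9  5.5  4.6] pos [0.5298 0.1007 0.1626] w 0.0130
CHK t10.65 yaw 175.93 Mz 0.561 M [2.2  1.52 0.56] F [-3.4  5.5  3.6] pos [0.5299 0.1007 0.1626] w 0.0125
```

```bash

c(){ python3 chk.py $1; }
(python3 -m inch '1 0 0 0 0 0 -0.08;1 0 0 0 0 0 -0.08' ; c .6 ; python3 -m inch '1 0 0 0 0 0 -0.05;1 0 0 0 0 0 -0.05'; c 1;python3 -m inch '1 0 0 0 0 0 -0.05;1 0 0 0 0 0 -0.05' ; c 1;python3 -m inch '1 0 0 0 0 0 -0.05;1 0 0 0 0 0 -0.05' ; c 1;python3 -m inch '1 0 0 0 0 0 -0.05;1 0 0 0 0 0 -0.05' ; c 1;python3 -m inch '1 0 0 0 0 0 -0.05;1 0 0 0 0 0 -0.05' ; c 1) | grep CHK
```

```text
CHK t10.85 yaw -179.14 Mz -0.200 M [ 1.91  1.58 -0.2 ] F [-4.3  4.5  3.9] pos [0.5298 0.1005 0.1626] w 0.0128
CHK t11.05 yaw -176.18 Mz -0.021 M [ 1.89  1.5  -0.02] F [-3.2  4.5  4. ] pos [0.5297 0.1005 0.1626] w 0.0126
CHK t11.25 yaw -173.17 Mz 0.100 M [1.75 1.47 0.1 ] F [-4.1  4.5  3.5] pos [0.5298 0.1004 0.1626] w 0.0128
CHK t11.45 yaw -170.17 Mz 0.078 M [1.56 1.37 0.08] F [-3.6  5.   3.5] pos [0.5298 0.1004 0.1626] w 0.0128
CHK t11.65 yaw -167.25 Mz 0.123 M [1.63 1.38 0.12] F [-3.4  4.   3.3] pos [0.5298 0.1003 0.1626] w 0.0128
CHK t11.85 yaw -164.40 Mz -0.248 M [ 1.51  1.3  -0.25] F [-3.   4.5  3.8] pos [0.5298 0.1001 0.1626] w 0.0125
```

```bash

c(){ python3 chk.py $1; }
(python3 -m inch '1 0 0 0 0 0 -0.06;1 0 0 0 0 0 -0.12;1 0 0 0 0 0 -0.17;1 0 0 0 0 0 -0.22; 1 0 0 0 0 0 -0.22' ; c 1 ; python3 -m inch '1 0 0 0 0 0 -0.05;1 0 0 0 0 0 -0.05'; c 1;python3 -m inch '1 0 0 0 0 0 -0.06;1 0 0 0 0 0 -0.12;1 0 0 0 0 0 -0.17;1 0 0 0 0 0 -0.20; 1 0 0 0 0 0 -0.20' ; c 1;python3 -m inch '1 0 0 0 0 0 -0.05;1 0 0 0 0 0 -0.05' ; c 1) | grep CHK
```

```text
CHK t12.35 yaw -151.26 Mz 0.057 M [0.95 0.88 0.06] F [-2.2  1.4  2.6] pos [0.5299 0.0998 0.1626] w 0.0126
CHK t12.55 yaw -148.33 Mz -0.026 M [ 0.63  0.67 -0.03] F [-1.3  1.5  2.5] pos [0.5299 0.0998 0.1626] w 0.0124
CHK t13.05 yaw -136.38 Mz -0.013 M [-0.13  0.03 -0.01] F [-0.  -1.2  1.3] pos [0.5301 0.0996 0.1626] w 0.0124
CHK t13.25 yaw -133.36 Mz -0.062 M [-0.55 -0.4  -0.06] F [ 0.9 -1.6  0.4] pos [0.5301 0.0996 0.1626] w 0.0129
```

```bash

c(){ python3 chk.py $1; }
(python3 -m inch '1 0 0 0 0 0 -0.06;1 0 0 0 0 0 -0.12;1 0 0 0 0 0 -0.17;1 0 0 0 0 0 -0.20; 1 0 0 0 0 0 -0.20' ; c 1 ; python3 -m inch '1 0 0 0 0 0 -0.05;1 0 0 0 0 0 -0.1;1 0 0 0 0 0 -0.15;1 0 0 0 0 0 -0.2;1 0 0 0 0 0 -0.2'; c 1;python3 -m inch '1 0 0 0 0 0 -0.03;1 0 0 0 0 0 -0.03;1 0 0 0 0 0 -0.03' ; c 1;python3 -m inch '1 0 0 0 0 0 -0.03;1 0 0 0 0 0 -0.03;1 0 0 0 0 0 -0.03' ; c 1) | grep CHK
```

```text
CHK t13.75 yaw -121.40 Mz -0.041 M [-1.33 -1.26 -0.04] F [ 3.5 -3.  -1.3] pos [0.5303 0.0995 0.1626] w 0.0128
CHK t14.25 yaw -109.34 Mz 0.130 M [-1.75 -1.87  0.13] F [ 5.6 -4.5 -2.9] pos [0.5306 0.0994 0.1626] w 0.0128
CHK t14.55 yaw -107.64 Mz 0.088 M [-1.86 -1.97  0.09] F [ 4.9 -4.4 -3. ] pos [0.5306 0.0994 0.1627] w 0.0124
CHK t14.85 yaw -105.86 Mz -0.076 M [-1.95 -2.09 -0.08] F [ 4.9 -4.9 -2.5] pos [0.5306 0.0993 0.1626] w 0.0129
```

```bash
python3 -m inch '0.55 0 0 0 0 0 0.007;0.55 0 0 0 0 0 0.007;0.55 0 0 0 0 0 0.007;0.55 0 0 -0.01 0 0 0.007;0.55 0 0 -0.1 0 0 0;0.55 0 0 -0.2 0 0 0;0.55 0 0 -0.3 0 0 0;0.55 0 0 -0.4 0 0 0;0.55 0 0 -0.45 0 0 0;0 0 0 -0.45 0 0 0;0 0 0 -0.45 0 0 0'; python3 - <<'E'
from h import *
from station import arm
s=arm.get_state(); f=arm.grab_frame("wrist"); pickle.dump((s,f),open("w2.pkl","wb")); cv2.imwrite("pics/w2.png",f["img"][:,:,::-1])
T=wT(s,f); P=np.zeros((480,640,3))
for v in range(120,460):
    for u in range(150,480): P[v,u]=depthpt(f,u,v,T)
m=(P[...,2]>.182)&(P[...,2]<.195)&(np.hypot(P[...,0]-.5315,P[...,1]-.0985)<.035)
q=P[m][:,:2];r=cv2.minAreaRect((q*1000).astype(np.float32));print(r)
w,v=np.linalg.eigh(np.cov(q.T));print(np.degrees(np.arctan2(v[1,1],v[0,1])))
s1,f1=pickle.load(open("w1.pkl","rb"));T1=wT(s1,f1)
Q=np.array([depthpt(f1,u,v,T1) for v in range(190,310) for u in range(240,400)])
q=Q[(Q[:,2]>.182)&(Q[:,2]<.195)&(np.hypot(Q[:,0]-.5315,Q[:,1]-.0985)<.035)][:,:2]
w,v=np.linalg.eigh(np.cov(q.T));print("before",np.degrees(np.arctan2(v[1,1],v[0,1])))
print(proj(f,(.5495,.2108,.18),T),s["t"],s["eef_pos"],np.degrees(s["ee_rot"]))
E
```

```text
t: 15.95
eef_pos: [0.5296, 0.1001, 0.2976]
ee_rot: [3.142, 0.001, -1.845]
force: [-0.6, -0.1, -0.2]
width: 0.0499
((531.8865966796875, 101.51727294921875), (53.672645568847656, 12.406318664550781), 73.9369125366211)
73.77116487274603
before 91.15885171708014
(np.float64(326.9149548546791), np.float64(393.5621062403148)) 15.95 [0.52956926 0.10014809 0.29764739] [ 1.79997901e+02  3.54512722e-02 -1.05682728e+02]
```

View pics/w2.png

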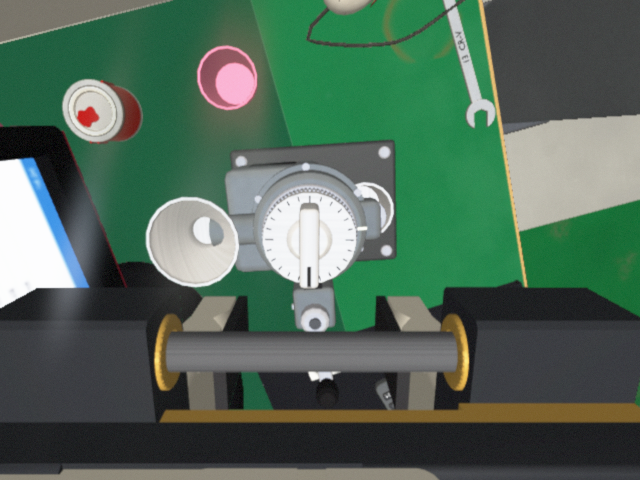

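```bash
python3 - <<'E'
from h import *
s,f=pickle.load(open("w2.pkl","rb"));T=wT(s,f)
cv2.imwrite("pics/w2c.png",cv2.resize(f["img"][270:420,240:400,::-1],None,fx=4,fy=4,interpolation=cv2.INTER_CUBIC))
t=pickle.load(open("top0.pkl","rb"))
cv2.imwrite("pics/tc2.png",cv2.resize(t["img"][255:295,190:250,::-1],None,fx=12,fy=12,interpolation=cv2.INTER_CUBIC))
E
python3 to.py 0.5497 0.2125 0.24 -95.5
```

```text
shift [-0.3796  0.0358  0.1898] turn [ 0.001  -0.0002 -0.1697] pos [0.5293 0.1    0.297 ] yaw [ 1.7994e+02 -2.0000e-02 -1.0568e+02] q [ 5.500e-01  9.400e-02 -1.730e-01 -1.000e-03 -1.304e+00 -8.240e-01] M [ 0.027  0.096 -0.013] F [ 0.12 -0.94 -0.79] w 0.054 t 16.0
```

View pics/w2c.png

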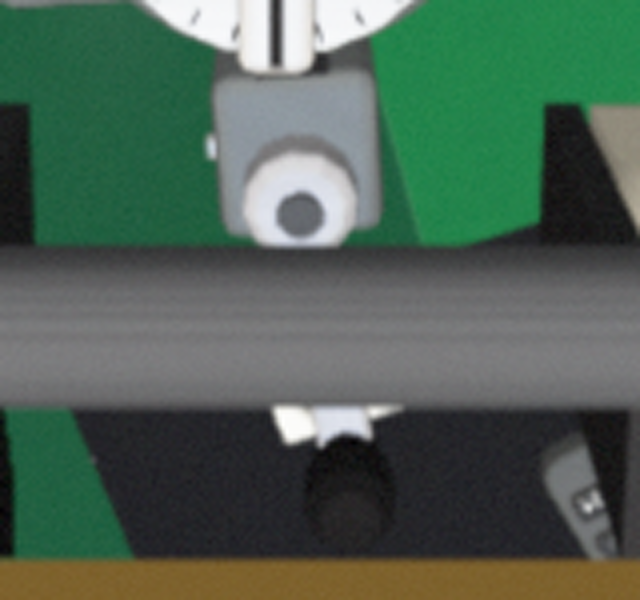

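View pics/tc2.png

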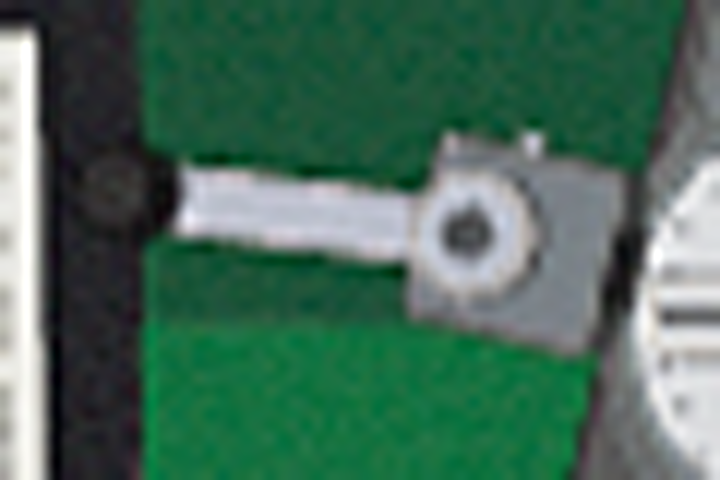

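```bash
python3 - <<'E'
from h import *
s,f=pickle.load(open("w2.pkl","rb"));T=wT(s,f);t=pickle.load(open("top0.pkl","rb"))
k1=plane(f,327,399.5,.18,T);k2=plane(t,199.6,270.6,.18);p1=plane(f,315.2,323.2,.1665,T);p2=plane(t,228.9,274.3,.1665)
for k,p in((k1,p1),(k2,p2)):
    d=(k-p)[:2];print(k,p,np.hypot(*d)*1000,np.degrees(np.arctan2(d[1],d[0])))
E
```

```text
[0.55073217 0.21559157 0.18      ] [0.54433651 0.16082389 0.1665    ] 55.139843811398165 83.33928412155554
[0.55018348 0.21361963 0.18      ] [0.54440996 0.15877885 0.1665    ] 55.14385996636412 83.99016033775175
```

```bash
python3 to.py 0.5505 0.2153 0.23 -96.4
```

```text
shift [-0.3893  0.0357  0.2231] turn [ 0.001  -0.0002 -0.1547] pos [0.5293 0.1    0.297 ] yaw [ 1.7994e+02 -2.0000e-02 -1.0568e+02] q [ 5.500e-01  9.400e-02 -1.730e-01 -1.000e-03 -1.304e+00 -8.240e-01] M [ 0.027  0.096 -0.013] F [ 0.12 -0.94 -0.79] w 0.054 t 16.0
```

```bash
python3 -m inch '0.55 -0.15 0.015 0 0 0 -0.08; 0.55 -0.3 0.03 0 0 0 -0.155; 0.55 -0.39 0.036 0.1 0 0 -0.155; 0.55 -0.39 0.036 0.22 0 0 -0.155; 0.55 -0.39 0.036 0.22 0 0 -0.155; 0.55 -0.39 0.036 0.22 0 0 -0.155' 10; python3 to.py 0.5505 0.2153 0.158 -96.4; python3 - <<'E'
from h import *
from station import arm
s=arm.get_state(); f=arm.grab_frame("wrist"); cv2.imwrite("pics/w3.png",f["img"][:,:,::-1])
E
```

```text
t: 16.6
eef_pos: [0.5508, 0.215, 0.2313]
ee_rot: [3.14, -0.002, -1.682]
force: [1.0, -0.2, 0.5]
width: 0.0394
shift [-0.0016  0.0006  0.2442] turn [ 0.0014 -0.0023  0.0007] pos [0.5508 0.215  0.2313] yaw [ 1.7992e+02 -1.4000e-01 -9.6360e+01] q [ 7.030e-01  2.200e-01 -1.710e-01  1.000e-03 -1.183e+00 -8.140e-01] M [0.054 0.022 0.011] F [ 1.02 -0.2   0.48] w 0.0394 t 16.6
```

View pics/w3.png

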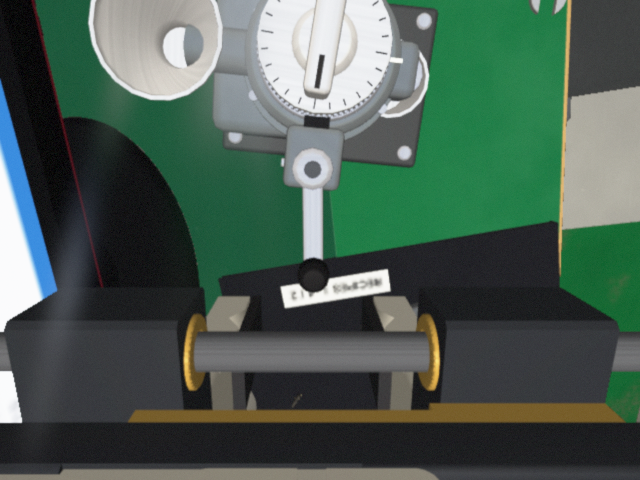

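```bash
python3 -m inch '0.55 0 0 0.1 0 0 0; 0.55 0 0 0.18 0 0 0; 0.55 0 0 0.24 0 0 0; 0.55 0 0 0.24 0 0 0' 10;python3 chk.py 9; python3 -m inch '0.75 0 0 0 0 0 0; 1 0 0 0 0 0 0; 1 0 0 0 0 0 0; 1 0 0 0 0 0 0; 1 0 0 0 0 0 0' 12; python3 chk.py 9; python3 - <<'E'
from h import *
from station import arm
s=arm.get_state();p=s["eef_pos"][:2];print("pivot->tcp",(p-[.5443,.1605])*1000,np.degrees(np.arctan2(*(p-[.5443,.1605])[::-1])))
# rows: rotate about pivot by d from current
Rm=R.from_euler("xyz",s["ee_rot"]);piv=np.array([.5443,.1605,s["eef_pos"][2]]);r=s["eef_pos"]-piv
for d in [7,14,21,28,35,42,49,56]:
    n=piv+R.from_euler("z",d,degrees=True).apply(r); print(d,(Rm.inv().apply(n-s["eef_pos"])/.3).round(4),-d/60)
E
```

```text
t: 17.05
eef_pos: [0.5507, 0.2147, 0.1594]
ee_rot: [3.141, -0.001, -1.683]
force: [0.3, -0.2, 0.1]
width: 0.0396
CHK t17.05 yaw -96.43 Mz 0.001 M [0.06 0.15 0.  ] F [ 0.3 -0.2  0.1] pos [0.5507 0.2147 0.1594] w 0.0396
t: 17.55
eef_pos: [0.5515, 0.2159, 0.1609]
ee_rot: [-3.14, 0.001, -1.682]
force: [-1.6, 0.5, 5.2]
width: 0.0162
CHK t17.55 yaw -96.36 Mz -0.008 M [ 0.2   0.63 -0.01] F [-1.6  0.5  5.2] pos [0.5515 0.2159 0.1609] w 0.0162
pivot->tcp [ 7.24135985 55.42392296] 82.55623959339077
7 [ 0.001   0.0227 -0.    ] -0.11666666666666667
14 [ 0.0047  0.0452 -0.0001] -0.23333333333333334
21 [ 0.0111  0.067  -0.0001] -0.35
28 [ 0.0201  0.0879 -0.0002] -0.4666666666666667
35 [ 0.0317  0.1075 -0.0002] -0.5833333333333334
42 [ 0.0455  0.1256 -0.0002] -0.7
49 [ 0.0614  0.1418 -0.0003] -0.8166666666666667
56 [ 0.0792  0.156  -0.0003] -0.9333333333333333
```

```bash
python3 -m inch '1 0.001 0.0227 0 0 0 -0.117; 1 0.0047 0.0452 0 0 0 -0.233; 1 0.0111 0.067 0 0 0 -0.35; 1 0.0201 0.0879 0 0 0 -0.467; 1 0.0317 0.1075 0 0 0 -0.583; 1 0.0455 0.1256 0 0 0 -0.7; 1 0.0455 0.1256 0 0 0 -0.7'; python3 chk.py 9; cat > rr.py <<'E'
from h import *
from station import arm
s=arm.get_state();piv=np.array([.5443,.1605,s["eef_pos"][2]]);r=s["eef_pos"]-piv
print("r",np.hypot(*r[:2])*1000,"ang",np.degrees(np.arctan2(r[1],r[0])))
Rm=R.from_euler("xyz",s["ee_rot"]);r=r/np.linalg.norm(r)*.0553
for d in [7,14,21,28,35,41,44]:
    n=piv+R.from_euler("z",d,degrees=True).apply(r); print(d,(Rm.inv().apply(n-s["eef_pos"])/.3).round(4),round(-d/60,3))
E
python3 rr.py
```

```text
t: 18.25
eef_pos: [0.5124, 0.2062, 0.1608]
ee_rot: [-3.14, -0.0, -0.947]
force: [0.4, 0.1, 6.8]
width: 0.016
CHK t18.25 yaw -54.24 Mz 0.028 M [-0.22  0.08  0.03] F [0.4 0.1 6.8] pos [0.5124 0.2062 0.1608] w 0.0160
r 55.732534644985265 ang 124.86899139160765
7 [ 0.0025  0.0225 -0.    ] -0.117
14 [ 0.0062  0.0447 -0.0001] -0.233
21 [ 0.0127  0.0663 -0.0001] -0.35
28 [ 0.0217  0.0869 -0.0002] -0.467
35 [ 0.0331  0.1063 -0.0002] -0.583
41 [ 0.0448  0.1216 -0.0002] -0.683
44 [ 0.0512  0.1289 -0.0002] -0.733
```

```bash
python3 -m inch '1 0.001 0.0225 0 0 0 -0.117; 1 0.0047 0.0447 0 0 0 -0.233; 1 0.0111 0.0663 0 0 0 -0.35; 1 0.0201 0.0869 0 0 0 -0.467; 1 0.0317 0.1063 0 0 0 -0.583; 1 0.044 0.1216 0 0 0 -0.683; 1 0.044 0.1216 0 0 0 -0.683'; python3 chk.py 9;python3 rr.py
```

```text
t: 18.95
eef_pos: [0.491, 0.1744, 0.1608]
ee_rot: [-3.14, -0.002, -0.234]
force: [0.2, -1.0, 6.8]
width: 0.0165
CHK t18.95 yaw -13.38 Mz 0.078 M [-0.07  0.21  0.08] F [ 0.2 -1.   6.8] pos [0.491  0.1744 0.1608] w 0.0165
r 55.05168906275363 ang 165.39646988296204
7 [ 0.0001  0.0225 -0.    ] -0.117
14 [ 0.0037  0.0447 -0.0001] -0.233
21 [ 0.01    0.0663 -0.0001] -0.35
28 [ 0.0189  0.087  -0.0001] -0.467
35 [ 3.030e-02  1.064e-01 -1.000e-04] -0.583
41 [ 4.180e-02  1.219e-01 -1.000e-04] -0.683
44 [ 4.820e-02  1.291e-01 -1.000e-04] -0.733
```

```bash
(python3 -m inch '1 0.0001 0.005 0 0 0 -0.025;1 0.0001 0.005 0 0 0 -0.025'; python3 chk.py 9;python3 -m inch '1 0.0001 0.005 0 0 0 -0.025;1 0.0001 0.005 0 0 0 -0.025'; python3 chk.py 9; python3 -m inch '1 0.0003 0.004 0 0 0 -0.01;1 0.0003 0.004 0 0 0 -0.01'; python3 chk.py 9)|grep CHK; python3 rr.py|head -1
```

```text
CHK t19.15 yaw -12.04 Mz 0.067 M [0.2  0.37 0.07] F [-0.9  0.   7.5] pos [0.4908 0.1734 0.1608] w 0.0164
CHK t19.35 yaw -10.54 Mz -0.085 M [ 1.37  0.53 -0.09] F [-0.2  4.7  6.6] pos [0.4907 0.1728 0.1608] w 0.0162
CHK t19.55 yaw -9.97 Mz -0.068 M [ 2.88  0.76 -0.07] F [-2.2  8.2  5.6] pos [0.4908 0.1726 0.1608] w 0.0161
r 54.82435213131137 ang 167.21517920181716
```

```bash
(python3 -m inch '1 0 0.004 0 0 0 0;1 0 0.004 0 0 0 0;1 0 0.004 0 0 0 0'; python3 chk.py 9;python3 -m inch '1 0 0.004 0 0 0 0;1 0 0.004 0 0 0 0'; python3 chk.py 9)|grep CHK; python3 rr.py|head -1
```

```text
CHK t19.85 yaw -9.97 Mz 0.006 M [4.34 0.9  0.01] F [-1.  12.   5.4] pos [0.4909 0.1725 0.1609] w 0.0162
CHK t20.05 yaw -9.97 Mz 0.019 M [5.87 1.04 0.02] F [-2.4 16.2  3. ] pos [0.4909 0.1723 0.1609] w 0.0165
r 54.68596632285305 ang 167.4982355955362
```

```bash
python3 -m inch '0.55 0 0 0 0 0 0;0.55 0 0 0 0 0 0;0.55 0 0 0 0 0 0;0.55 0 0 -0.05 0 0 0;0.55 0 0 -0.2 0 0 0;0.55 0 0 -0.35 0 0 0;0.55 0 0 -0.5 0 0 0;0.55 -0.15 0 -0.6 0 0 0;0.55 -0.3 0 -0.6 0 0 0;0.55 -0.4 0 -0.6 0 0 0;0.55 -0.4 0 -0.6 0 0 0'; python3 - <<'E'
from h import *
from station import arm
s=arm.get_state(); f=arm.grab_frame("wrist"); pickle.dump((s,f),open("w4.pkl","wb")); cv2.imwrite("pics/w4.png",f["img"][:,:,::-1])
g=arm.grab_frame("scene"); pickle.dump(g,open("scene4.pkl","wb"));c=g["img"][205:365,235:435,::-1];cv2.imwrite("pics/s4.png",cv2.resize(c,None,fx=3.5,fy=3.5,interpolation=cv2.INTER_CUBIC))
E
```

```text
t: 21.15
eef_pos: [0.3681, 0.1876, 0.3403]
ee_rot: [-3.14, -0.0, -0.17]
force: [0.6, -0.1, -0.2]
width: 0.0395
```

View pics/w4.png

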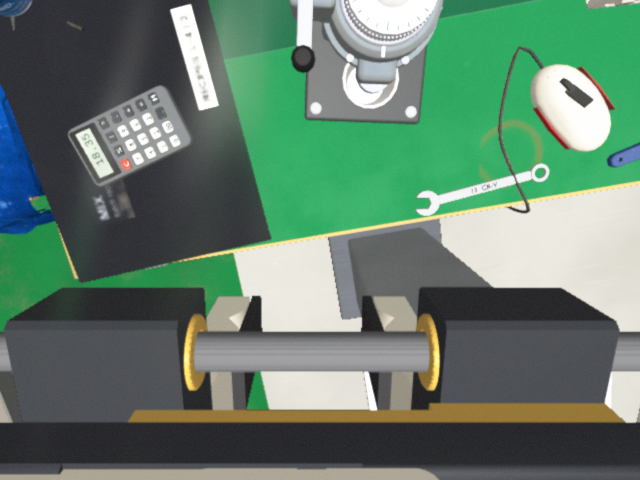

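View pics/s4.png

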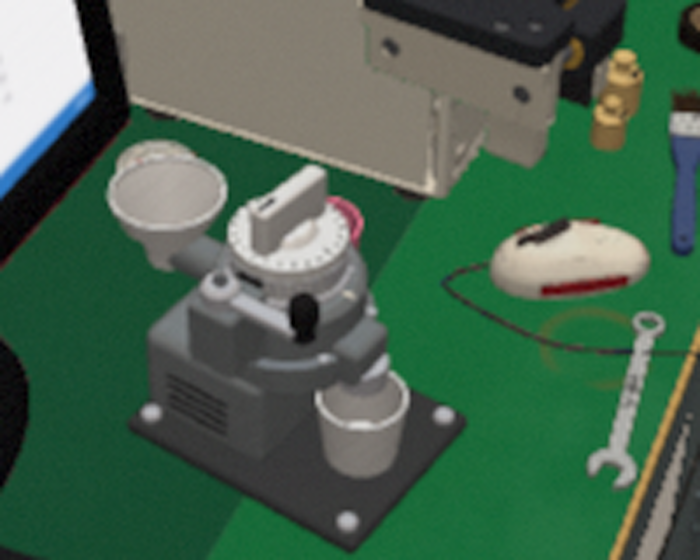

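```bash
python3 - <<'E'
from h import *
from station import arm
g=arm.grab_frame("top"); pickle.dump(g,open("top4.pkl","wb"));c=g["img"][215:335,185:315,::-1];cv2.imwrite("pics/t4.png",cv2.resize(c,None,fx=5,fy=5,interpolation=cv2.INTER_CUBIC))
E
```

```text
(no output)
```

View pics/t4.png

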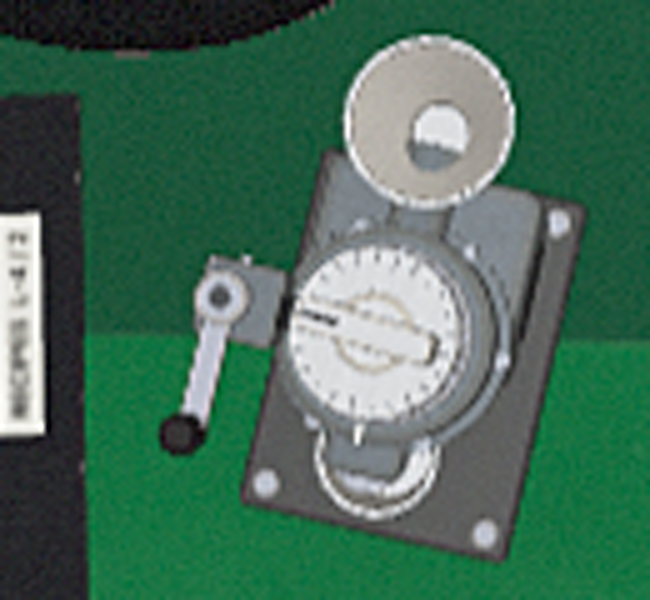

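```bash
python3 - <<'E'
from h import *
t=pickle.load(open("top4.pkl","rb"));cr=lambda a,b:(185+a/5,215+b/5)
k=plane(t,*cr(180,435),.18);p=plane(t,*cr(220,296),.1665);d=(k-p)[:2];print(np.hypot(*d)*1e3,np.degrees(np.arctan2(d[1],d[0]))-(-12.1+90))
a=plane(t,*cr(300,312),.187)-plane(t,*cr(437,348),.187);print(np.degrees(np.arctan2(a[1],a[0])))
o=pickle.load(open("top0.pkl","rb"))
df=cv2.absdiff(o["img"],t["img"]).max(2)>60; df=cv2.morphologyEx(df.astype(np.uint8),cv2.MORPH_OPEN,np.ones((2,2)))
n,_,st,_=cv2.connectedComponentsWithStats(df)
print([tuple(x) for x in st[1:] if x[4]>6])
from station import arm
s=arm.get_state();print(s["t"],s["force"].round(2))
E
```

```text
55.46670443461565 90.77438056746914
76.35626374912208
[(np.int32(203), np.int32(270), np.int32(22), np.int32(8), np.int32(128)), (np.int32(218), np.int32(281), np.int32(13), np.int32(26), np.int32(153)), (np.int32(117), np.int32(351), np.int32(9), np.int32(6), np.int32(33)), (np.int32(124), np.int32(360), np.int32(13), np.int32(6), np.int32(44)), (np.int32(52), np.int32(366), np.int32(127), np.int32(114), np.int32(2372)), (np.int32(158), np.int32(367), np.int32(26), np.int32(10), np.int32(107)), (np.int32(205), np.int32(369), np.int32(10), np.int32(5), np.int32(30)), (np.int32(149), np.int32(371), np.int32(31), np.int32(20), np.int32(168)), (np.int32(185), np.int32(372), np.int32(4), np.int32(2), np.int32(8)), (np.int32(190), np.int32(373), np.int32(50), np.int32(64), np.int32(2204)), (np.int32(233), np.int32(373), np.int32(6), np.int32(4), np.int32(17)), (np.int32(146), np.int32(387), np.int32(4), np.int32(5), np.int32(13)), (np.int32(159), np.int32(389), np.int32(6), np.int32(4), np.int32(16)), (np.int32(174), np.int32(389), np.int32(5), np.int32(13), np.int32(39)), (np.int32(164),
[... 823 characters left out ...]
), np.int32(50), np.int32(556)), (np.int32(0), np.int32(438), np.int32(4), np.int32(10), np.int32(36)), (np.int32(33), np.int32(449), np.int32(9), np.int32(10), np.int32(66)), (np.int32(46), np.int32(455), np.int32(9), np.int32(7), np.int32(33)), (np.int32(41), np.int32(456), np.int32(6), np.int32(8), np.int32(24)), (np.int32(38), np.int32(461), np.int32(6), np.int32(9), np.int32(20)), (np.int32(46), np.int32(469), np.int32(3), np.int32(6), np.int32(13)), (np.int32(49), np.int32(468), np.int32(3), np.int32(3), np.int32(7)), (np.int32(51), np.int32(470), np.int32(12), np.int32(10), np.int32(47)), (np.int32(256), np.int32(474), np.int32(21), np.int32(6), np.int32(80))]
21.3 [-0.89 -0.64  0.18]
```

```bash
python3 -c "
from station import arm
print(arm.job_done())"
```

```text
the job is handed in; nothing more can be done
None
```

The mill is set and handed in at about 21 s: the dial is five clicks back from the stop and the lock lever is fully over.

- **Stop:** I turned the dial clockwise in 3° steps. It passed six 15° notches with moments up to about 0.25 N m. The moment then jumped to 0.56 N m at about 3 to 5° past the last notch, and I backed off at once.
- **Five clicks:** I turned it back 75° and released it in the notch. The top camera shows the bar at about 76°, against 91° at the start. That one-click difference fits six clicks in and five out. The wrist camera gave 17° for the same difference instead of 15°; I took this as measurement noise.
- **Lever:** I swung the knob round until it stalled with the push force rising to 16 N. After release the top camera shows the lever at about 91°, against 90° fully over.
- **Surroundings:** The cup is still under the spout. Comparing the top views before and after shows changes only at the lever and where the arm is. The dial's own turn fell below that comparison's threshold, so a very small shift of another object could have too. The robot stood clear of everything at hand-in.

I did not read the disc gap itself, and I took no picture after handing in.

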